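# Hold the dish reader's spring jaw open at its size marker

### The job

A colleague is about to lay a Petri dish into the bench reader: pull the reader's drawer all the way out by its bar handle, then take the blue tab of the spring jaw inside the drawer and draw the jaw towards the drawer front until its yellow pointer stands beside the red size marker. The jaw springs shut when let go, so finish while still gripping the tab and keeping the pointer at the marker; leave the marker itself and the things standing round the reader alone.

Things in the scene. Friction and masses are not known exactly. Their poses are not given: they have to be found in the camera images.
- reader: The bench dish reader: a low white box fixed on the worktop, 220 mm deep (x), 212 mm wide (y), 118 mm high; on the rear half of its top a round grey camera housing rises to 180 mm (axis 40 mm behind the case's centre, radius up to 52 mm). Origin: centre of the underside. Its own -x is the front, where the drawer comes out.
- drawer (a joint): How far the reader's drawer is out, in m: 0 shut, 0.16 fully out against its stop. It slides along the reader's own -x, level, with about 1.5 N of friction, and stays where it is left. At the start it is shut or up to 15 mm ajar.
- drawer_handle (a point): Middle of the drawer's bar handle: a level round steel bar, 10 mm diameter, 90 mm long along the reader's y, held by two end posts, 96 mm above the worktop. Its axis is 40 mm in front of the drawer's front panel (35 mm clear gap). The panel's top edge is 108 mm above the worktop.
- clamp_jaw: The spring jaw in the drawer, reachable once the drawer is out. Origin: middle of the top edge of its blue pull tab, 96 mm above the worktop; axes as the reader's. It is drawn along -x, towards the drawer front, by up to 50 mm; springs pull it back along +x, 4 N at rest rising to 12 N. Pulling it presses the drawer against its open stop. Its carriage, 108 mm wide, tops out at 51 mm height.
- pull_tab (a point): Place to grasp on the jaw's upright blue pull tab, 16 mm below its top edge, 80 mm above the worktop. The tab is a flat plate 8 mm thick (x), 36 mm wide (y), its upper 40 mm free. At rest it is 95 mm behind the back of the drawer's front panel, fully drawn 45 mm; with the drawer out, at rest, it is 65 mm in front of the case's front face.
- jaw_pointer (a point): Tip of the jaw's yellow pointer, a 3 mm wide finger over the scale on the drawer's left (+y) ledge, moving with the jaw: 62.5 mm to the +y side of the tab, 62 mm above the worktop. The pointer's middle along the slide is at the tab's middle.
- size_marker: Red size marker: a red block 12 mm long (x), 9 mm wide and high, on the outer edge of the drawer's left (+y) ledge, moving with the drawer. Origin: middle of its length, inner side, 60 mm above the worktop. Set 20 to 42 mm from the pointer's rest position towards the drawer front; pointer and marker agree when equal along the reader's x, within 6 mm (half the block). Stiff; not to be touched.
- dish_near: Petri dish, 62 mm diameter, 13 mm high, lying to the left of the drawer. Origin: centre of its underside.
- dish_far: Second Petri dish of the same size, farther left. Origin: centre of its underside.
- dropper: Small white dropper bottle with a turquoise cap, 24 mm diameter, 62 mm high, standing to the right of the reader's front. Origin: centre of its underside.
- bench_timer: Flat white bench timer, 60 x 70 x 16 mm, lying near the front edge of the worktop. Origin: centre of its underside.

How it is judged:
By the outcome, as a careful person would: the job done as asked, in the order asked, and still so for the second after the job is handed in, while the arm keeps its last pose, push and grip.
It also fails if it takes over 45 s, if anything falls off the work surface, if the arm or the gripper's body presses on something with over 40 N, if the wrist force passes 120 N, or if a joint passes its speed limit or range.

### The arm

A 6-joint arm with a two-finger parallel gripper is mounted at the origin on a cart in front of the work surface, level with it; the furniture and walls round the work are solid. World frame = base frame: x ahead of the robot, y to its left, z up, the work surface at z = 0. Lengths are in mm, angles in degrees, forces in N, time in s.
With the tool pointing down it reaches from about 350 to 850 mm from the base axis. Payload 8.1 kg.
Tool frame: the origin (TCP) lies at the very end of the fingers, on their centre line; the grasp point (between the pads) lies 19 mm behind it (r.grip_depth is the distance from the TCP to the grasp point, in mm); z points along the fingers, y is the direction in which the jaws open and shut (so a half turn about z gives the same grasp; the last joint's range is limited). The gripper opens to 85 mm and grips with 20 to 120 N. Pads are 22 mm wide; open, the fingers measure 114 mm over their backs; the gripper's body (76 mm by 85 mm) begins 54 mm behind the grasp point. The pads swing forward as they close: fully open they stand 13 mm farther back than shut.
Start: joints at [-4.893, 7.471, 85.268, -0, 87.261, -4.893], TCP at [600.004, 0.022, 231.292] pointing down, gripper open.
Joint ranges: [-169.43, 169.43], [-51.17, 129.36], [1.28, 143.12], [-76.62, 256.62], [0, 156.53], [-152.29, 152.29]. Speed limits (degrees/s): [136.94, 136.94, 159.86, 180, 180, 180].

### API

Orientations are given as [roll, pitch, yaw] about the fixed x, y, z axes, in that order (R = Rz(yaw) Ry(pitch) Rx(roll)).
In Python, from bench import status, viewer, hand_in, r gives the robot as it stands.
- The arm moves only by the shell command python3 -m crank 'ROWS' [OPENING] [FORCE]. ROWS is a JSON object of lists of equal length, an entry for each row: "slide": the shift along the tool's x, y, z in m, a list of three; "twist": the turn about the tool's z in rad. A call has 1 to 8 rows; each row shifts and turns the commanded pose from where the row before left it, along the tool's axes as they then stand; what a row does not reach is not made up. A row lasts 1/10 s, in which the tool goes at most 50 mm and 8.59 degrees, less where a joint would pass 70% of its speed; a pose out of reach is approached as far as the arm can. A call with a gripper value outside its range is refused whole. OPENING is the closure, from 0 (fully open) to 1 (shut), set as the call begins (- or left out, the last holds). The fingers move at their own pace and stop on an object; FORCE is the grip in N (left out, the last holds). Time passes only in rows, so rows that do not move let the fingers close. It gives the time, the measured TCP pose, the force and the opening at its end, in the units of the state.
- status.sense(): the state, without advancing time (a new reading comes with each control period).
- viewer.snapshot(name): name is "scene" or "side" or "wrist"; returns a dict with "img" (384x512x3 uint8, red, green, blue), "fx", "fy", "cx", "cy" (pixels), "R" (3x3) and "t" (3): a world point X has camera coordinates R X + t; the wrist camera has in their place "hand_eye" (4x4, takes a point from camera to tool coordinates, whose origin is the TCP and whose axes are the flange's). Camera axes: x right, y down, z forward; pixel columns grow to the right and rows downward; lengths in mm; the calibration is good to about 2 mm. A picture is of the moment at which its call begins: read the wrist's pose just before it. There is no depth.
- hand_in(): hands the job in, once; it reports no verdict.
The state is a dict: "time": time; "joint_pos": joint angles; "qd": joint speeds; "joint_efforts": joint torques, N m; "tool_pos": TCP position; "tcp_rot": TCP orientation; "ft_force": force on the tool from outside, world axes, zero at the start; "wrist_torque": the same for the moment, N m; "finger_gap": finger opening in mm.
Only numpy, scipy, OpenCV 4.12 (cv2) and the standard library are available. Lean on these libraries where they do the work, as an engineer would, in place of code of your own. Each camera call takes 0.05 s, during which the arm holds its last target.

## Working session

There is one attempt and no reset: what is moved stays moved. The work goes in short steps, Python scripts to look and compute and a shell command to move; the robot and the scene stay as the last step left them, time stands still between calls to the robot, and variables do not carry over. Pictures are saved under pics/ and viewed, and the job is handed in when it is done.

```bash
ls -la; mkdir -p pics; cat > h.py <<'E'
import numpy as np, cv2
from bench import status, viewer, hand_in, r
def save(s,name,crop=None,scale=1):
    im=cv2.cvtColor(s["img"],cv2.COLOR_RGB2BGR)
    if crop: x0,y0,x1,y1=crop; im=im[y0:y1,x0:x1]
    if scale!=1: im=cv2.resize(im,None,fx=scale,fy=scale,interpolation=cv2.INTER_CUBIC)
    cv2.imwrite("pics/"+name,im)
def ray(s,u,v):
    R=np.array(s["R"]);t=np.array(s["t"]).ravel()
    d=R.T@np.array([(u-s["cx"])/s["fx"],(v-s["cy"])/s["fy"],1.]); return -R.T@t,d
def plane(s,u,v,z):
    o,d=ray(s,u,v); return o+d*(z-o[2])/d[2]
def tri(*rs):
    A=np.zeros((3,3));b=np.zeros(3)
    for o,d in rs:
        d=d/np.linalg.norm(d);P=np.eye(3)-np.outer(d,d);A+=P;b+=P@o
    X=np.linalg.solve(A,b)
    res=[np.linalg.norm((np.eye(3)-np.outer(d,d)/(d@d))@(X-o)) for o,d in rs]
    return X,res
def proj(s,X):
    c=np.array(s["R"])@np.array(X)+np.array(s["t"]).ravel()
    return s["fx"]*c[0]/c[2]+s["cx"],s["fy"]*c[1]/c[2]+s["cy"]
def wrist():
    from scipy.spatial.transform import Rotation as Ro
    st=status.sense(); s=dict(viewer.snapshot("wrist"))
    T=np.eye(4);T[:3,:3]=Ro.from_euler('xyz',st["tcp_rot"],degrees=True).as_matrix();T[:3,3]=st["tool_pos"]
    M=np.linalg.inv(T@np.array(s["hand_eye"])); s["R"]=M[:3,:3];s["t"]=M[:3,3]; return s
E
python3 - <<'E'
from h import *
print(status.sense())
for n in("scene","side"):
    s=viewer.snapshot(n);save(s,n+"0.png");o,d=ray(s,256,192);print(n,o,d,s["fx"])
s=wrist();save(s,"wrist0.png");print(ray(s,256,192))
E
```

```text
total 12
drwxr-xr-x  3 agent agent 4096 Dec  6 20:54 .
drwxr-xr-x 23 root  root  4096 Dec  6 20:54 ..
drwxr-xr-x  2 agent agent 4096 Dec  6 20:54 pics
{'time': 0.0, 'joint_pos': array([-4.89547192e+00,  7.51589243e+00,  8.53307527e+01, -3.53028159e-04,
        8.72623395e+01, -4.89379217e+00]), 'qd': array([-0.09605042, -0.00151491, -0.0271726 ,  0.16087629,  0.08213608,
        0.04980836]), 'joint_efforts': array([-1.90700346e-03, -5.69404185e+01, -5.00557995e+01, -2.19391650e-04,
        1.44415747e-02,  7.24149572e-05]), 'tool_pos': array([5.99433117e+02, 4.33807836e-02, 2.30222148e+02]), 'tcp_rot': array([-1.79891383e+02, -8.94605979e-03,  8.99983290e+01]), 'ft_force': array([-0.41905746,  0.33846171, -0.123598  ]), 'wrist_torque': array([ 0.0364675 ,  0.02030158, -0.07779085]), 'finger_gap': 85.26669993717158}
scene [-162.93239363 -764.13981902  752.76663268] [ 0.59774935  0.61356395 -0.51601272] 490.22203806542024
side [ 58.26345751 985.25047369 603.13485328] [ 0.43004658 -0.80070839 -0.41705618] 446.5790413839355
(array([599.34856014,  79.12496767, 373.32572327]), array([-0.00135779, -0.28681512, -0.95822702]))
```

View pics/scene0.png

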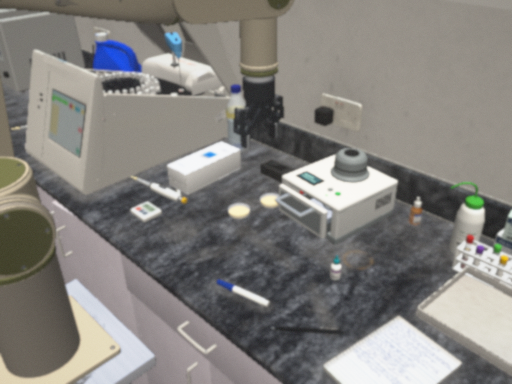

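View pics/side0.png

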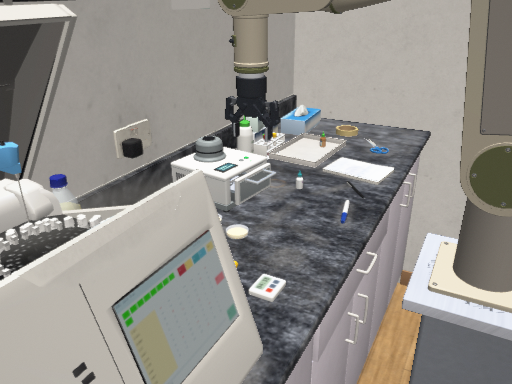

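View pics/wrist0.png

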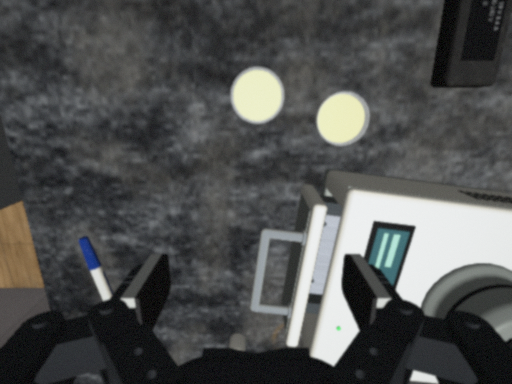

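The wrist view shows the reader to the right, its handle frame at about u 252–270, v 232–312, and the two dishes at (257,95) and (342,118). Scene view has the handle at about (278–325, 195–233). I'll zoom in.

```bash
python3 - <<'E'
from h import *
im=cv2.imread
def z(n,c,k): 
    i=im("pics/"+n+"0.png");x0,y0,x1,y1=c;cv2.imwrite("pics/%s0z.png"%n,cv2.resize(i[y0:y1,x0:x1],None,fx=k,fy=k,interpolation=cv2.INTER_CUBIC))
z("scene",(260,150,400,250),5);z("side",(160,130,290,215),6);z("wrist",(230,160,430,360),3)
E
```

```text
(no output)
```

View pics/scene0z.png

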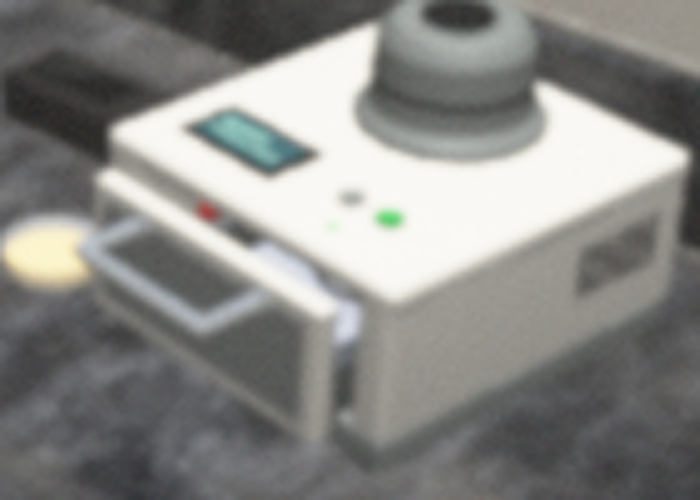

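View pics/side0z.png

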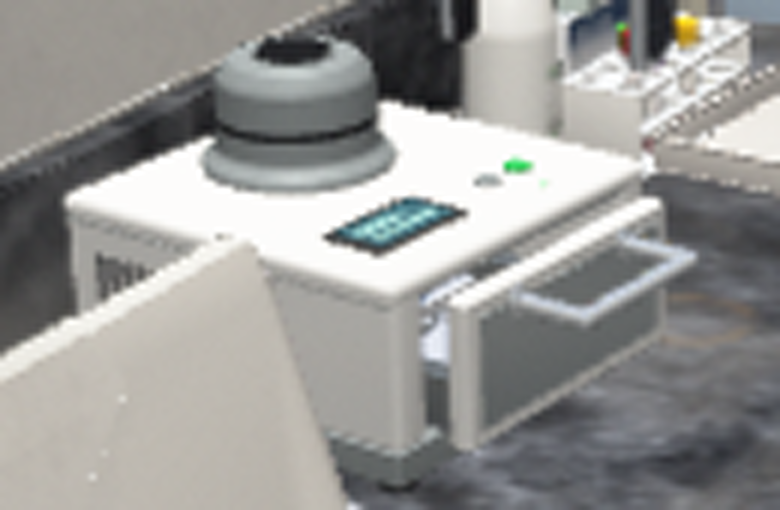

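View pics/wrist0z.png

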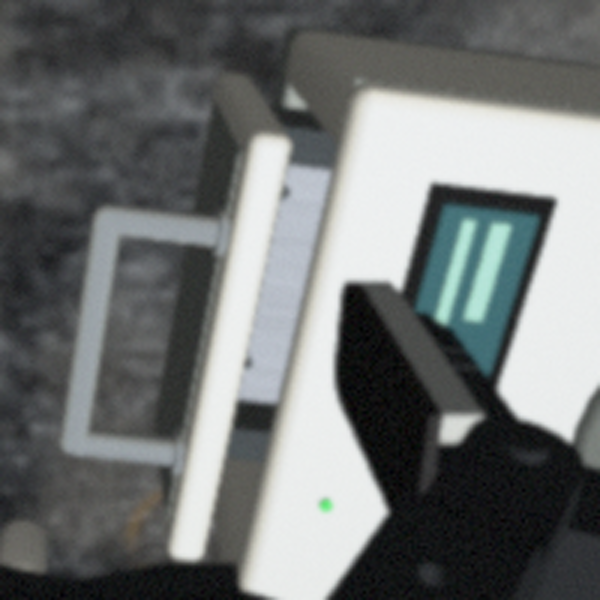

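Bar end corners: wrist (265.7,234)/(255.3,307), scene (277.6,199.4)/(300.6,215), side (257.5,182.5)/(275,172.5), for the +y/−y ends. Next I'll triangulate them and get the reader's yaw.

```bash
python3 - <<'E'
from h import *
sc=viewer.snapshot("scene");sd=viewer.snapshot("side");w=wrist()
P=[]
for a,b,c in (((277.6,199.4),(257.5,182.5),(265.7,234)),((300.6,215),(275,172.5),(255.3,307))):
    print("all",tri(ray(sc,*a),ray(sd,*b),ray(w,*c)))
    print(" sc+w",tri(ray(sc,*a),ray(w,*c))[0],"sd+w",tri(ray(sd,*b),ray(w,*c))[0])
    X=plane(w,*c,96);P.append(X);print(" w z96",X, "sc z96",plane(sc,*a,96),"sd z96",plane(sd,*b,96))
d=P[0]-P[1];print(np.linalg.norm(d),np.degrees(np.arctan2(-d[0],d[1])),(P[0]+P[1])/2)
# panel top outer edge, case front top edge in wrist
Z=lambda x,y:(x/3+230,y/3+160)
for n,a,b,z in(("panel front",(252,140),(172,550),108),("panel back",(289,145),(203,556),108),("case",(357,100),(243,585),118)):
    A,B=plane(w,*Z(*a),z),plane(w,*Z(*b),z);d=A-B;print(n,A,B,np.degrees(np.arctan2(-d[0],d[1])))
for u,v in((257,95),(342,118)):print("dish",plane(w,u,v,10))
for q in((355,117),):pass
E
```

```text
all (array([609.12161244, -48.89659169,  95.88217878]), [np.float64(0.6627334165785335), np.float64(0.6989444461929459), np.float64(0.10508552161830405)])
 sc+w [609.36990504 -48.78713027  96.31448003] sd+w [609.04532508 -49.30991235  95.12528704]
 w z96 [609.1939858  -48.76420768  96.        ] sc z96 [610.00574499 -48.50517461  96.        ] sd z96 [607.96946082 -47.74860329  96.        ]
all (array([ 596.97705552, -137.27292608,   96.19634147]), [np.float64(0.8562525862851909), np.float64(1.0252175128997378), np.float64(1.508507155391573)])
 sc+w [ 597.71030675 -136.7588829    95.8890139 ] sd+w [ 597.73787559 -139.10162197   95.08457188]
 w z96 [ 598.48352714 -137.50234356   96.        ] sc z96 [ 596.34442015 -136.73026948   96.        ] sd z96 [ 596.48297287 -138.57742612   96.        ]
89.38216088010117 -6.882158705455014 [603.83875647 -93.13327562  96.        ]
panel front [654.22602666 -14.95169615 108.        ] [ 634.14293155 -176.31588728  108.        ] -7.094448462213717
panel back [666.01759846 -16.62973449 108.        ] [ 645.76396802 -179.08795735  108.        ] -7.106386299640111
case [682.8210146    1.27569737 118.        ] [ 659.08131893 -182.50290715  118.        ] -7.360452745669488
dish [600.46196157  87.14539695  10.        ]
dish [700.85930146  61.39041253  10.        ]
```

Measured: bar mid ≈ (603.5, −93, 96), which agrees with the stated 96 mm height. Bar length is 89 mm, yaw ≈ −7.1°, and the drawer is about 13 mm ajar. I'll turn +7.1° about tool z, hover over the bar with the fingers partly closed, and recheck there.

```bash
python3 -m crank '{"slide":[[0,0,0],[-0.023,0.004,0.01],[-0.023,0.004,0.02],[-0.023,0.004,0.02],[-0.023,0.003,0.01],[0,0,0],[0,0,0],[0,0,0]],"twist":[0.124,0,0,0,0,0,0,0]}' 0.67 60
python3 - <<'E'
from h import *
st=status.sense();print(st["tool_pos"],st["tcp_rot"],st["finger_gap"],st["ft_force"])
w=wrist();save(w,"wrist1.png");save(viewer.snapshot("scene"),"scene1.png",(220,100,400,250),4)
E
```

```text
time: 1.1
tool_pos: [604.0, -92.4, 172.1]
tcp_rot: [179.9, -0.0, 82.9]
ft_force: [0.9, -0.3, 0.1]
finger_gap: 28.3
[603.98205996 -92.43433848 172.12404328] [ 1.79936857e+02 -1.51050225e-02  8.29196346e+01] 28.313633559740577 [ 0.92790827 -0.29713487  0.11681319]
```

View pics/wrist1.png

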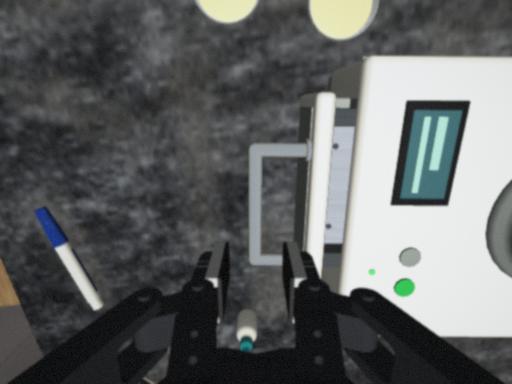

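View pics/scene1.png

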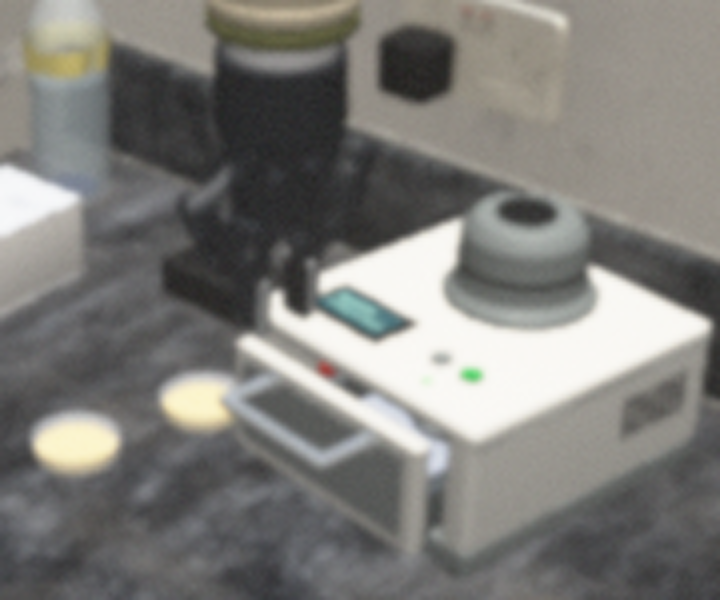

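The bar stands vertical in the wrist view at u≈256, with corners at about (256,150) and (256,260), so the yaw is right. I'll measure it again from here.

```bash
python3 - <<'E'
from h import *
w=wrist();i=w["img"]
for row in (180,200,220,240):
    g=i[row,238:275].astype(int).sum(1);print(row,g[8:30])
A,B=plane(w,256,150,96),plane(w,256,260,96);print(A,B,(A+B)/2,status.sense()["tool_pos"])
c,s=np.cos(np.radians(-7.1)),np.sin(np.radians(-7.1))
d=(A+B)/2-status.sense()["tool_pos"];print("tool x,y:",d@[-s,c,0],d@[c,s,0])
E
```

```text
180 [132 156 248 365 439 467 485 478 489 486 489 497 489 474 427 330 251 215
 223 246 272 275]
200 [161 188 267 372 449 473 485 483 483 487 499 499 494 472 423 343 313 305
 297 281 276 272]
220 [208 214 276 372 450 471 476 484 485 484 490 499 488 464 413 330 289 268
 253 253 263 270]
240 [244 242 292 382 444 484 483 484 487 487 495 497 482 451 385 310 264 246
 247 239 219 218]
[609.46154276 -47.00917677  96.        ] [ 598.24803667 -137.47270574   96.        ] [603.85478972 -92.24094126  96.        ] [604.02952793 -92.30683962 172.17756638]
tool x,y: 0.043795147812561365 -0.18154344468034192
```

The bar is centred under the tool within 1 mm. I'll descend 95 mm to TCP z = 77.

```bash
python3 -m crank '{"slide":[[0,0,0.02],[0,0,0.02],[0,0,0.02],[0,0,0.02],[0,0,0.015],[0,0,0],[0,0,0]],"twist":[0,0,0,0,0,0,0]}'
python3 -m crank '{"slide":[[0,0,0],[0,0,0],[0,0,0],[0,0,0],[0,0,0]],"twist":[0,0,0,0,0]}' 1 60
```

```text
time: 1.95
tool_pos: [603.7, -92.9, 76.7]
tcp_rot: [180.0, 0.0, 82.9]
ft_force: [0.0, 0.5, 0.4]
finger_gap: 28.3
time: 2.45
tool_pos: [604.6, -93.3, 78.0]
tcp_rot: [179.9, 0.0, 82.9]
ft_force: [-1.9, 1.0, 6.2]
finger_gap: 7.8
```

The fingers closed to 7.8 mm on a 10 mm bar, so I'll check visually before pulling.

```bash
python3 - <<'E'
from h import *
w=wrist();save(w,"wrist2.png");save(viewer.snapshot("side"),"side2.png",(160,100,320,220),5)
st=status.sense();print(st["finger_gap"],st["ft_force"],st["tool_pos"])
E
```

```text
7.8141225988558345 [-0.3899479   1.23426637  6.18052153] [604.59993135 -93.28593059  77.99623361]
```

View pics/wrist2.png

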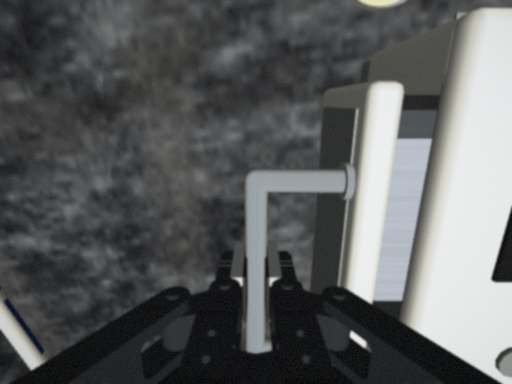

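View pics/side2.png

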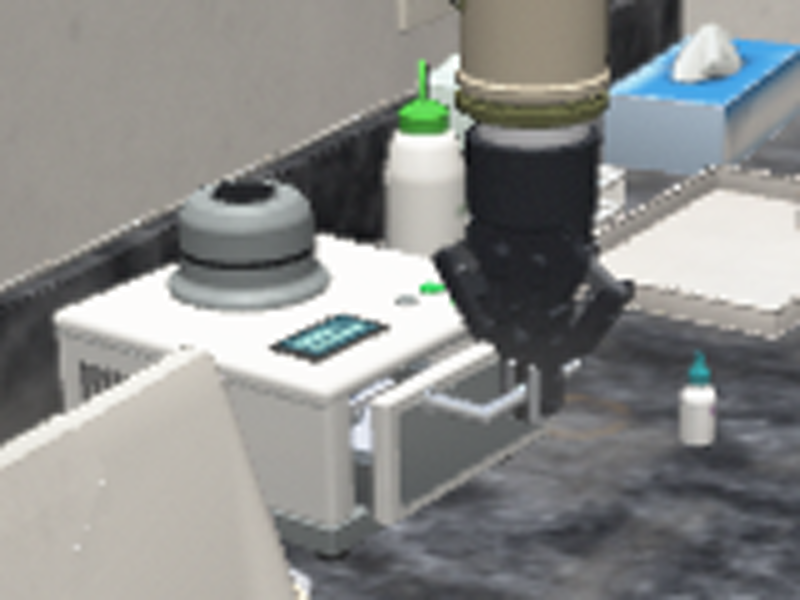

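The bar (u≈256) sits between the pads. I'll pull along tool −y, 120 mm first.

```bash
python3 -m crank '{"slide":[[0,-0.010,0],[0,-0.020,0],[0,-0.020,0],[0,-0.020,0],[0,-0.020,0],[0,-0.020,0],[0,-0.010,0],[0,0,0]],"twist":[0,0,0,0,0,0,0,0]}'
python3 -m crank '{"slide":[[0,-0.006,0],[0,-0.006,0],[0,-0.004,0],[0,0,0],[0,0,0]],"twist":[0,0,0,0,0]}'
```

```text
time: 3.35
tool_pos: [484.3, -77.6, 77.9]
tcp_rot: [179.9, -0.1, 82.9]
ft_force: [-0.9, 4.9, 9.4]
finger_gap: 7.6
time: 3.85
tool_pos: [469.4, -75.7, 77.9]
tcp_rot: [179.8, -0.1, 82.9]
ft_force: [-0.3, 5.5, 10.2]
finger_gap: 7.7
```

```bash
python3 -m crank '{"slide":[[0,-0.004,0],[0,-0.004,0],[0,0,0],[0,0,0]],"twist":[0,0,0,0]}'
python3 -m crank '{"slide":[[0,-0.002,0],[0,-0.002,0],[0,0,0],[0,0,0]],"twist":[0,0,0,0]}'
```

```text
time: 4.25
tool_pos: [461.5, -74.6, 77.9]
tcp_rot: [179.8, -0.1, 82.9]
ft_force: [-0.6, 4.8, 11.6]
finger_gap: 7.7
time: 4.65
tool_pos: [457.8, -74.1, 77.9]
tcp_rot: [179.8, -0.1, 82.9]
ft_force: [0.1, 6.0, 9.9]
finger_gap: 7.7
```

```bash
python3 -m crank '{"slide":[[0,-0.002,0],[0,-0.002,0],[0,0,0],[0,0,0]],"twist":[0,0,0,0]}'
python3 -m crank '{"slide":[[0,-0.002,0],[0,-0.001,0],[0,0,0],[0,0,0]],"twist":[0,0,0,0]}'
```

```text
time: 5.05
tool_pos: [457.0, -74.0, 78.1]
tcp_rot: [179.4, -0.1, 82.9]
ft_force: [20.7, 3.9, -9.2]
finger_gap: 7.9
time: 5.45
tool_pos: [457.0, -74.0, 78.2]
tcp_rot: [179.0, -0.1, 82.9]
ft_force: [40.0, 2.4, -25.9]
finger_gap: 7.9
```

The stop is reached: force rose to 40 N with the TCP still. I'll relax the push, open partly (28 mm), and lift straight up.

```bash
python3 -m crank '{"slide":[[0,0.003,0],[0,0.002,0],[0,0,0],[0,0,0]],"twist":[0,0,0,0]}'
python3 -m crank '{"slide":[[0,0,0],[0,0,0],[0,0,0],[0,0,0]],"twist":[0,0,0,0]}' 0.67 60
python3 - <<'E'
from h import *
st=status.sense();print(st["finger_gap"],st["ft_force"],st["tool_pos"])
w=wrist();save(w,"wrist3.png")
E
```

```text
time: 5.85
tool_pos: [457.1, -74.0, 78.0]
tcp_rot: [179.7, -0.1, 82.9]
ft_force: [8.8, 5.2, 2.8]
finger_gap: 7.9
time: 6.25
tool_pos: [454.2, -74.6, 76.0]
tcp_rot: [-180.0, 0.0, 82.9]
ft_force: [-0.6, 0.2, -0.3]
finger_gap: 28.3
28.310471329739123 [-0.59049457  0.2036391  -0.29288507] [454.17579437 -74.59585949  76.00865708]
```

View pics/wrist3.png

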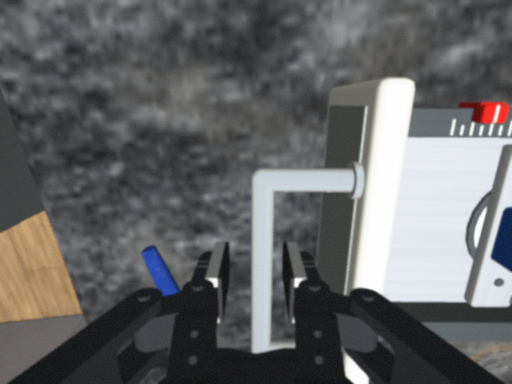

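The drawer is out. The red marker is at about (490,112), with the jaw's blue tab at the right edge. I'll lift and move over the jaw, clear of the panel.

```bash
python3 -m crank '{"slide":[[0,0,-0.010],[0,0,-0.030],[0,0,-0.030],[0,0,-0.030],[0,0,-0.030],[0,0.03,0],[0,0.03,0],[0,0.03,0]],"twist":[0,0,0,0,0,0,0,0]}'
python3 -m crank '{"slide":[[0,0.03,0],[0,0.03,0],[0,0,0],[0,0,0],[0,0,0]],"twist":[0,0,0,0,0]}'
python3 - <<'E'
from h import *
w=wrist();save(w,"wrist4.png");save(viewer.snapshot("scene"),"scene4.png",(220,130,400,265),4)
save(viewer.snapshot("side"),"side4.png",(160,100,320,220),5)
np.save("w4.npy",dict(w),allow_pickle=True)
E
```

```text
time: 7.1
tool_pos: [545.3, -86.0, 207.8]
tcp_rot: [179.9, 0.0, 82.9]
ft_force: [-0.1, 0.5, 0.3]
finger_gap: 28.4
time: 7.6
tool_pos: [602.9, -93.1, 206.7]
tcp_rot: [-180.0, 0.0, 82.9]
ft_force: [-0.2, -0.9, -0.8]
finger_gap: 28.1
```

View pics/wrist4.png

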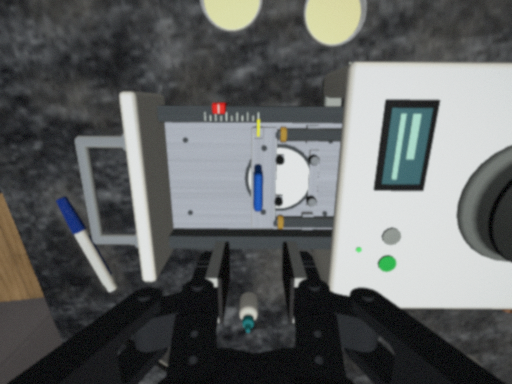

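View pics/scene4.png

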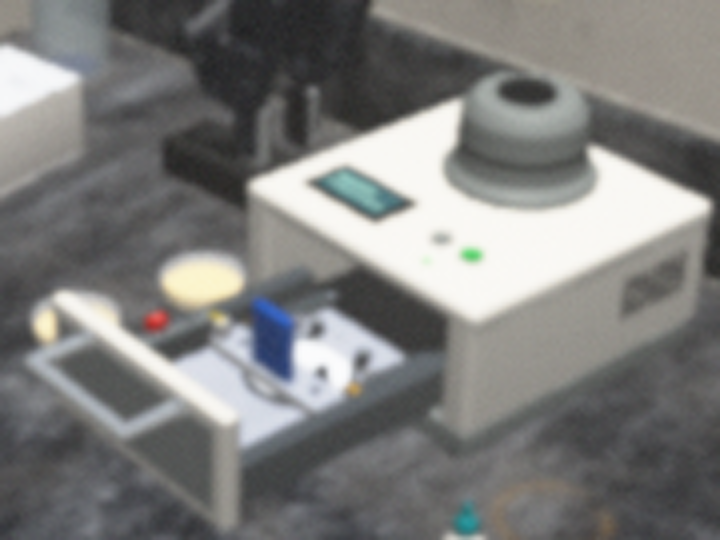

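View pics/side4.png

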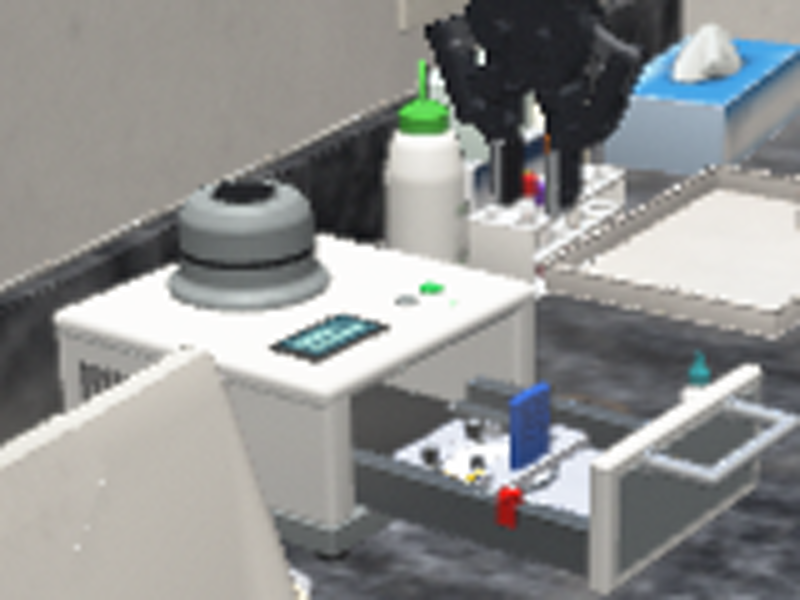

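```bash
python3 - <<'E'
from h import *
w=np.load("w4.npy",allow_pickle=True).item();save(w,"wrist4z.png",(180,80,300,240),5); 
i=cv2.imread("pics/wrist4z.png");cv2.imwrite("pics/wrist4z.png",i[:600])
def mask(s,lo,hi,roi,lo2=None):
    h=cv2.cvtColor(s["img"],cv2.COLOR_RGB2HSV);m=cv2.inRange(h,lo,hi)
    x0,y0,x1,y1=roi;k=np.zeros_like(m);k[y0:y1,x0:x1]=m[y0:y1,x0:x1]
    n,l,st,c=cv2.connectedComponentsWithStats(k);
    return [(st[j],c[j].round(1)) for j in range(1,n) if st[j][4]>5]
sc=viewer.snapshot("scene");sd=viewer.snapshot("side")
for n,s,roi in(("w",w,(170,80,320,240)),("sc",sc,(220,190,330,240)),("sd",sd,(240,170,290,210))):
    print(n,"blue",mask(s,(100,120,40),(130,255,255),roi));print(n,"red",mask(s,(0,130,80),(8,255,255),roi));print(n,"yel",mask(s,(20,90,90),(35,255,255),roi))
save(sc,"scene5.png",(225,190,330,250),7);save(sd,"side5.png",(235,165,295,210),12)
E
```

```text
w blue [(array([254, 166,   8,  45, 334], dtype=int32), array([257.6, 189. ]))]
w red [(array([212, 102,  14,  12, 132], dtype=int32), array([218.6, 107.2]))]
w yel [(array([256, 119,   5,  17,  57], dtype=int32), array([258. , 126.3])), (array([280, 128,   7,  14,  82], dtype=int32), array([283.2, 134.2])), (array([277, 216,   7,  13,  71], dtype=int32), array([280.3, 222. ]))]
sc blue [(array([283, 205,  10,  19, 127], dtype=int32), array([287.9, 213.1]))]
sc red [(array([257, 208,   5,   4,  16], dtype=int32), array([258.9, 209.7]))]
sc yel []
sd blue [(array([262, 176,   8,  18, 103], dtype=int32), array([265.1, 184.7]))]
sd red [(array([259, 198,   5,   8,  29], dtype=int32), array([261. , 201.1]))]
sd yel []
```

View pics/wrist4z.png

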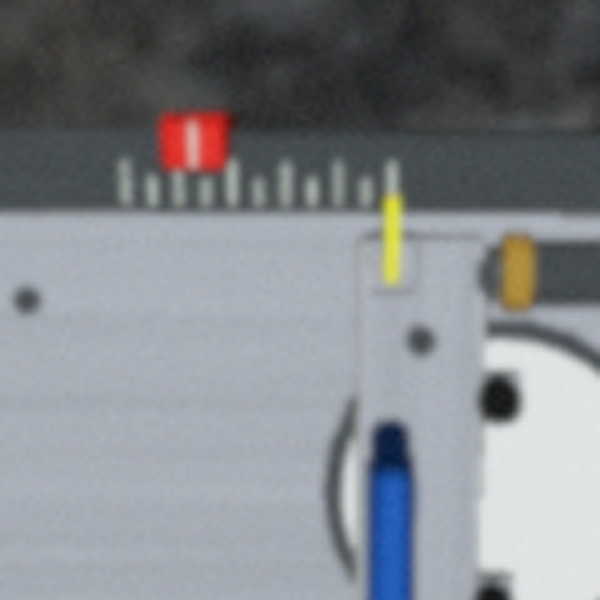

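View pics/scene5.png

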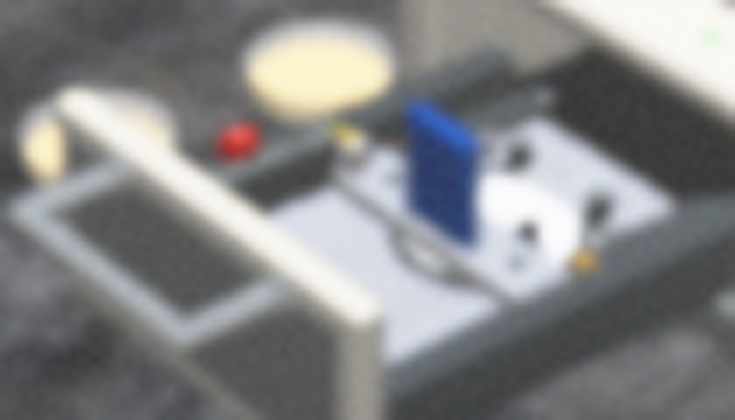

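View pics/side5.png

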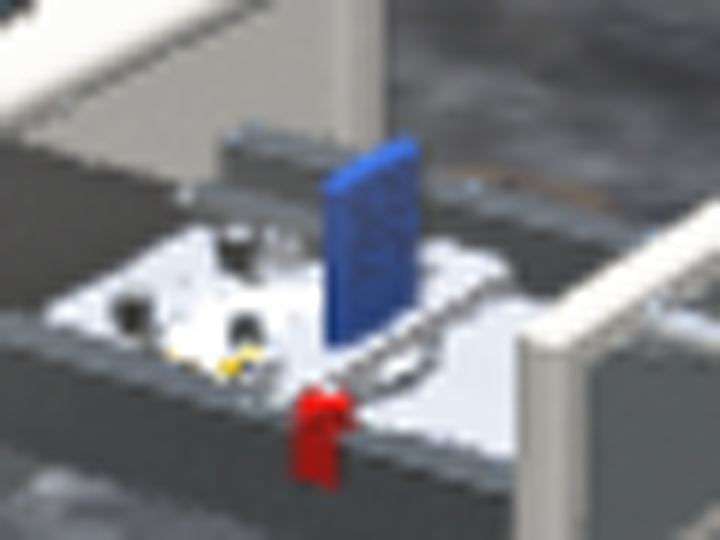

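```bash
python3 - <<'E'
from h import *
w=np.load("w4.npy",allow_pickle=True).item();sc=viewer.snapshot("scene");sd=viewer.snapshot("side")
ex=np.array([np.cos(np.radians(7.1)),-np.sin(np.radians(7.1)),0]);ey=np.array([-ex[1],ex[0],0])
E=[]
for a,b,c in(((258.2,173.6),(283.9,205.4),(262.5,180.4)),((258,210.5),(292.7,209.6),(269.5,176.9))):
    X,res=tri(ray(w,*a),ray(sc,*b),ray(sd,*c));print("tab",X,np.round(res,1), plane(w,*a,96));E.append(plane(w,*a,96))
d=E[0]-E[1];print("w",np.linalg.norm(d),np.degrees(np.arctan2(-d[0],d[1])),(E[0]+E[1])/2)
M=tri(ray(w,218.6,107.2),ray(sd,260.7+.5,199.5),ray(sc,258.9,209.7));print("marker",M)
p=plane(w,258.6,120,62)
for z in(60,64.5):
    m=plane(w,218.6,108,z);print("marker",z,m,"to pointer along x",(p-m)@ex,"y",(m-p)@ey)
m=plane(w,*(180+193/5,80+165/5),60);print((p-m)@ex)
T=(E[0]+E[1])/2;print("pointer",p,"pointer-tab x,y",(p-T)@ex,(p-T)@ey)
s=status.sense();d=T-s["tool_pos"];print(s["tool_pos"],"tab in tool x,y",d@ey,d@ex)
# yaw check drawer ledge edge pts
for q in((215,121),(255,121)):print(plane(w,*q,58))
E
```

```text
tab [606.04888445 -74.60129816  92.05221978] [0.8 0.9 0.6] [606.91418338 -73.62835056  96.        ]
tab [ 601.24002192 -107.56863285   94.11346221] [1.4 1.6 2.3] [ 602.55949532 -107.63806804   96.        ]
w 34.287376556893015 -7.29659013173846 [604.73683935 -90.6332093   96.        ]
marker (array([577.93038606, -13.73229492,  63.78140183]), [np.float64(0.918468894423317), np.float64(0.6696501058300469), np.float64(0.6454558228936996)])
marker 60 [577.15362867 -15.33280939  60.        ] to pointer along x 37.28023420033174 y 10.749883701926569
marker 64.5 [577.6993573  -15.32100029  64.5       ] to pointer along x 36.74014986462885 y 10.82905511470199
37.4552963293322
pointer [612.81929421 -30.60815432  62.        ] pointer-tab x,y 0.6012926587681733 60.56378248976773
[603.3073905  -93.10150343 206.71136091] tab in tool x,y 2.626049080586571 1.113402951439411
[571.59541316 -26.58890377  58.        ]
[609.32034465 -31.31904476  58.        ]
```

Measured: tab top centre is about (604.7, −90.6, 96), with triangulated height 92–94 (one pixel is about 2 mm). Tab width is 34 mm, and the pointer sits 60.6 mm beside it. The marker is about 37 mm towards the front. I'll shift by (+2, +1) mm and descend to TCP z ≈ 63.

```bash
python3 -m crank '{"slide":[[0.002,0.001,0.02],[0,0,0.03],[0,0,0.03],[0,0,0.02],[0,0,0],[0,0,0]],"twist":[0,0,0,0,0,0]}'
python3 - <<'E'
from h import *
st=status.sense();print(st["finger_gap"],st["ft_force"],st["tool_pos"])
w=wrist();save(w,"wrist6.png");save(viewer.snapshot("side"),"side6.png",(220,130,310,210),8)
E
```

```text
time: 8.55
tool_pos: [604.6, -91.3, 106.6]
tcp_rot: [-180.0, -0.0, 82.9]
ft_force: [0.1, -0.6, 0.2]
finger_gap: 28.0
28.039220933637985 [ 0.14343533 -0.61139821  0.15045997] [604.64488253 -91.2600781  106.64654211]
```

View pics/wrist6.png

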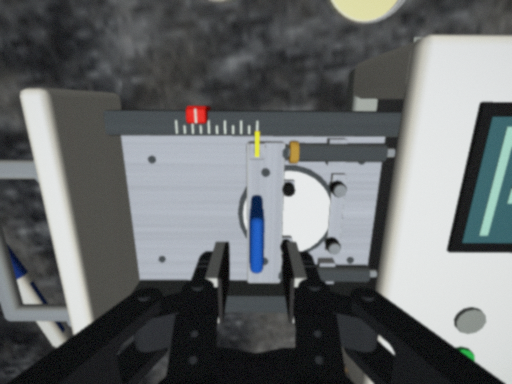

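View pics/side6.png

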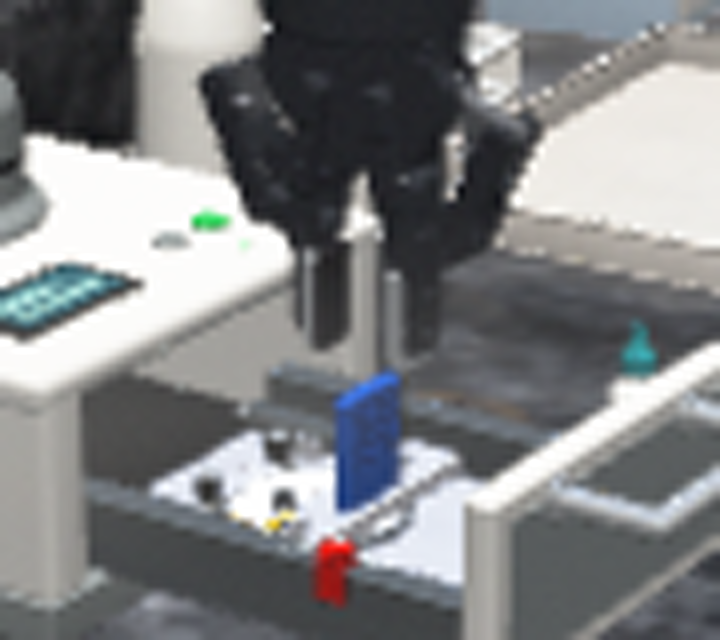

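The tab (u≈257, v 197–271) lies centred between the fingers (inner faces about 229 and 283). I'll descend 43 mm and close.

```bash
python3 -m crank '{"slide":[[0,0,0.015],[0,0,0.015],[0,0,0.013],[0,0,0],[0,0,0]],"twist":[0,0,0,0,0]}'
python3 -m crank '{"slide":[[0,0,0],[0,0,0],[0,0,0],[0,0,0],[0,0,0]],"twist":[0,0,0,0,0]}' 1 80
python3 - <<'E'
from h import *
w=wrist();save(w,"wrist7.png")
E
```

```text
time: 9.15
tool_pos: [604.0, -91.1, 62.2]
tcp_rot: [-179.9, -0.0, 82.9]
ft_force: [0.8, -0.5, -0.5]
finger_gap: 28.4
time: 9.65
tool_pos: [605.4, -91.4, 64.1]
tcp_rot: [179.9, 0.0, 82.9]
ft_force: [-0.3, -1.1, 3.6]
finger_gap: 6.8
```

View pics/wrist7.png

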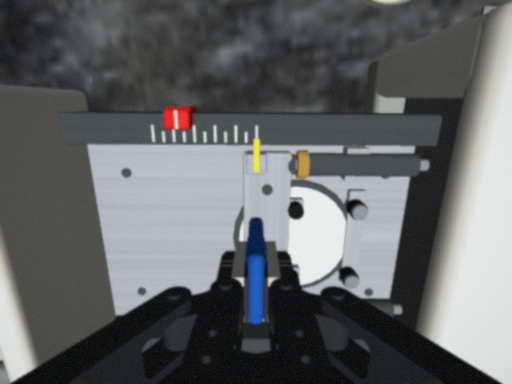

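The tab is gripped (gap 6.8; the bar likewise read about 2 mm under its size). The marker stripe is at u≈177, the pointer at u≈256. I'll draw 33 mm and re-measure.

```bash
python3 -m crank '{"slide":[[0,-0.006,0],[0,-0.008,0],[0,-0.008,0],[0,-0.007,0],[0,-0.004,0],[0,0,0],[0,0,0],[0,0,0]],"twist":[0,0,0,0,0,0,0,0]}'
python3 - <<'E'
from h import *
w=wrist();save(w,"wrist8.png");save(w,"wrist8z.png",(180,80,330,200),5);np.save("w8.npy",w,allow_pickle=True)
E
```

```text
time: 10.5
tool_pos: [573.6, -87.3, 64.2]
tcp_rot: [179.8, -0.0, 82.9]
ft_force: [8.6, -0.6, -0.2]
finger_gap: 7.0
```

View pics/wrist8z.png

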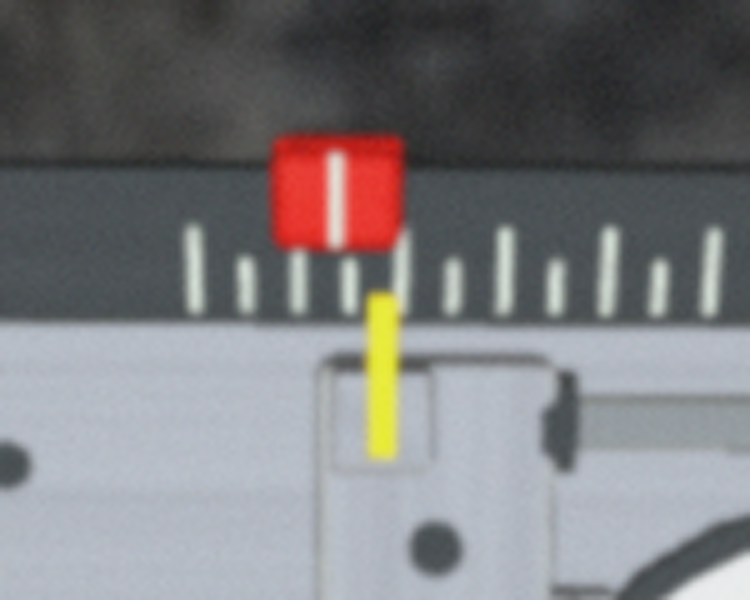

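View pics/wrist8.png

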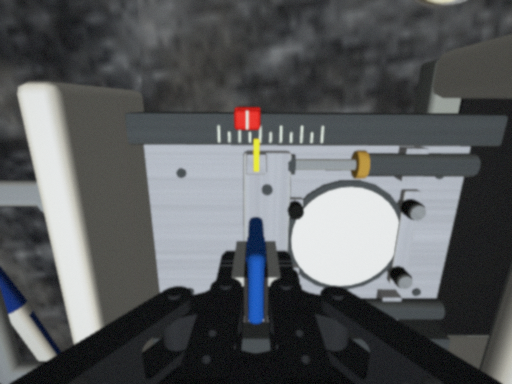

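The pointer is at zoomed u≈383 and the marker stripe at 337, with 51.8 zoomed px per 5 mm tick, so 4.5 mm remains.

```bash
python3 -m crank '{"slide":[[0,-0.003,0],[0,-0.0015,0],[0,0,0],[0,0,0],[0,0,0]],"twist":[0,0,0,0,0]}'
python3 - <<'E'
from h import *
w=wrist();save(w,"wrist9.png");save(w,"wrist9z.png",(180,80,330,200),5)
h=cv2.cvtColor(w["img"],cv2.COLOR_RGB2HSV)
for n,lo,hi,z in(("red",(0,130,80),(8,255,255),64),("yel",(24,150,120),(35,255,255),62)):
    m=cv2.inRange(h,lo,hi)[80:200,180:330];_,l,s,c=cv2.connectedComponentsWithStats(m);j=1+np.argmax(s[1:,4]);u,v=c[j]+[180,80]
    X=plane(w,u,v,z);print(n,s[j],u,v,"reader x:",X@[np.cos(np.radians(7.1)),-np.sin(np.radians(7.1)),0])
save(viewer.snapshot("side"),"side9.png",(220,130,310,210),8)
save(viewer.snapshot("scene"),"scene9.png",(220,130,400,265),4)
E
```

```text
time: 11.05
tool_pos: [569.3, -86.7, 64.1]
tcp_rot: [179.7, -0.0, 82.9]
ft_force: [9.3, 0.8, -1.5]
finger_gap: 6.7
red [ 63  26  28  24 520] 256.4442307692308 117.46346153846153 reader x: 575.468962448722
yel [ 73  59   7  32 153] 255.79738562091504 153.12418300653593 reader x: 575.1657821839229
```

View pics/wrist9z.png

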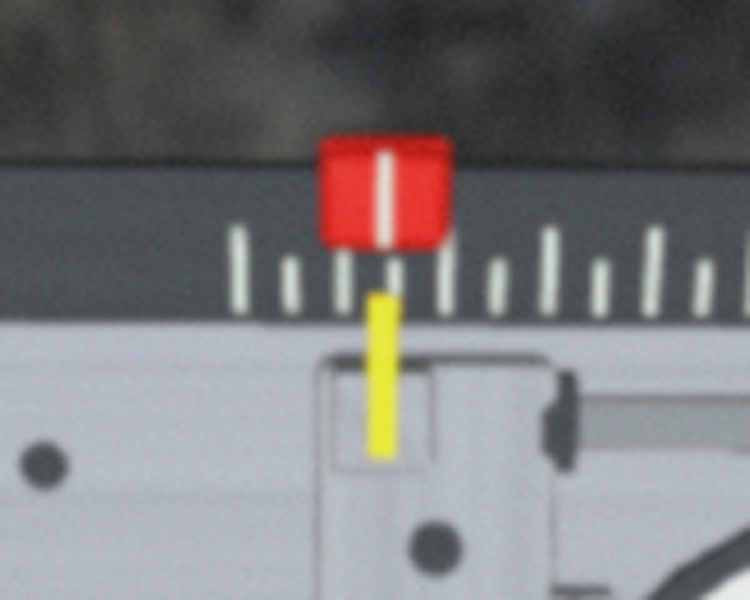

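View pics/scene9.png

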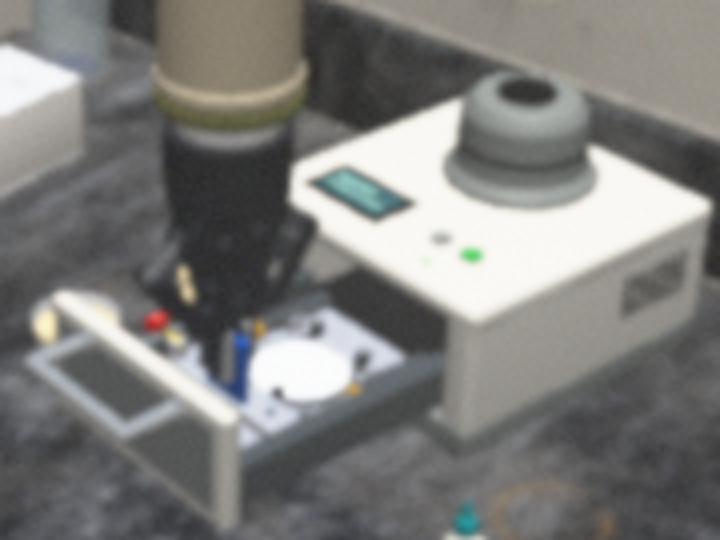

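View pics/side9.png

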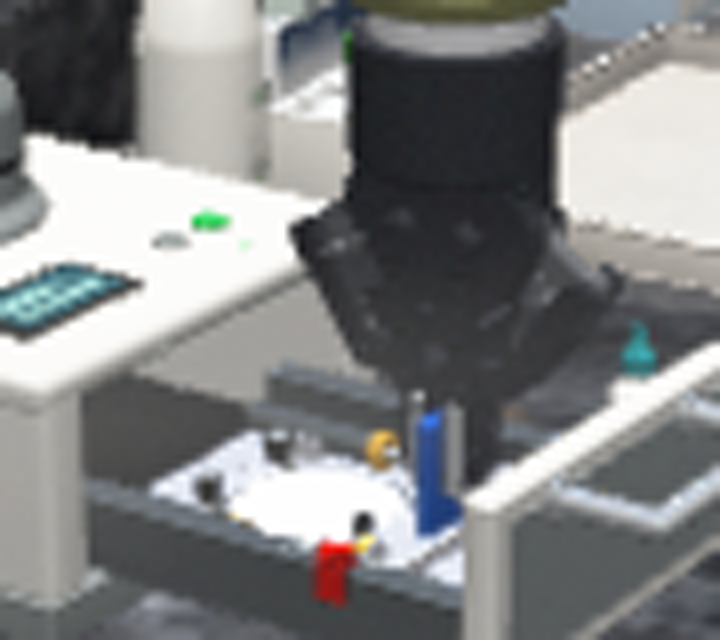

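The pointer (u≈383 zoomed) stands under the marker's stripe (u≈384), 0.3 mm apart by ray casting. The drawer front hasn't moved in the scene view. I'll hold for a moment to check for slip, then hand in.

```bash
python3 -m crank '{"slide":[[0,0,0],[0,0,0],[0,0,0],[0,0,0],[0,0,0],[0,0,0],[0,0,0],[0,0,0]],"twist":[0,0,0,0,0,0,0,0]}'
python3 - <<'E'
from h import *
w=wrist();h=cv2.cvtColor(w["img"],cv2.COLOR_RGB2HSV);U=[]
for lo,hi,z in(((0,130,80),(8,255,255),64),((24,150,120),(35,255,255),62)):
    m=cv2.inRange(h,lo,hi)[80:200,180:330];_,l,s,c=cv2.connectedComponentsWithStats(m);j=1+np.argmax(s[1:,4]);u,v=c[j]+[180,80];U.append(plane(w,u,v,z)@[np.cos(np.radians(7.1)),-np.sin(np.radians(7.1)),0])
print(U,U[0]-U[1])
if abs(U[0]-U[1])<2: print(hand_in())
E
```

```text
time: 12.0
tool_pos: [569.3, -86.7, 64.2]
tcp_rot: [179.7, -0.0, 82.9]
ft_force: [9.1, 0.3, -1.3]
finger_gap: 6.9
[np.float64(575.4813615074212), np.float64(575.19309855505)] 0.28826295237115573
the job is handed in; nothing more can be done
None
```

The job is done and handed in at about 12 s. The drawer is fully out, and the gripper is still holding the blue tab with the yellow pointer beside the red marker.

- **Drawer:** I gripped the bar handle and pulled until the force rose to 40 N with the tool no longer moving, which I took as the stop. I then eased off and let go. The drawer front had not moved in the later scene picture.
- **Jaw:** I gripped the tab with 80 N and drew it about 37 mm.
- **Pointer:** After a 0.8 s hold, the wrist camera put it 0.3 mm from the marker's middle (6 mm allowed). There was no slip, and the pull was steady at about 9 N.
- **Surroundings:** I sent nothing near the marker, dishes, dropper or timer, and saw no contact in the pictures. I did not measure their positions again at the end.

Two readings did not quite agree:
- **Tab height:** It came out at 92–94 mm against the stated 96 mm, about the error of one pixel.
- **Finger gap:** It read 1–2 mm less than the thickness of the bar and the tab. The pictures and the steady pull showed both grips were sound.

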